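# Square up the report and hold the comb opener at the size mark

## Task

Get the comb binder ready for a colleague: first push the punched report block square and flush into the corner of the binder's two fences, and only then take hold of the spring-return opener handle, pull it out until its index fin lines up with the tip of the size rider on the rail, and keep it there. The program finishes while the gripper is still holding the handle at the mark against the spring, with the report still flush; leave the small things lying around the work where they are.

Things in the scene. Friction and masses are not known exactly. Their poses are not given: they have to be found in the camera images.
- binder: Fixed grey comb binder; place and yaw vary. Origin on the worktop under its middle; x away from the robot, y left, z up; mm in this frame. Deck 10 thick, x -150 to 140, y -200 to 140. Back fence: housing's front face, x = 50, y -100 to 140, top z 50 (rake and comb spine over it to z 64). Side fence: bar with inner face y = 128, x -140 to 50, top z 34.
- fence_corner (a point): The point on the deck (10 mm above the worktop) where the two fence faces meet, binder frame (50, 128, 10) mm; axes as the binder's.
- report: Loose rigid paper block with brown card covers, 85 x 120 x 26 mm (x, y, z), 0.2 to 0.45 kg, flat on the deck, 2 to 7 cm off the fences, up to 0.2 rad askew. Origin: centre of underside. Its +x long edge (row of dark slots) goes to the back fence, its +y edge to the side fence. Push its edges at their middle with closed fingers; 8 N is plenty.
- report_corner (a point): The report's lower corner between its +x and +y edges (report frame 42.5, 60, 0 mm); it meets fence_corner when the report is flush.
- opener: Spring-return opener slide: steel bar with rake, index fin and grip handle. Origin on the worktop level under the handle's centre; axes as the binder's; at home at binder (0, -130) mm. It slides only along binder -x (towards the robot), at most 75 mm. The spring pulls it home with about 5.5 N at home, rising by 1.1 N per cm; let go, it flies back.
- handle_top (a point): Centre of the top of the upright black grip block (the handle) on the opener bar at the deck's right, 72 mm above the worktop. The block is 16 (binder x) by 26 (y) mm, 42 mm high. Pinch its top 28 mm from above, best with the jaws closing along binder x. Nearest tall thing: the housing's corner (50 mm high), 50 mm behind and 30 mm to its left.
- index_tip (a point): Tip of the small steel index fin that sticks out to binder -y from the opener bar, in line with the handle's centre in x, 32 mm to its right, 24.5 mm above the worktop; moves with the handle.
- size_rider: Small black rider with a steel screw head, 16 x 16 x 10 mm, fixed on the aluminium scale rail right of the handle (rail top 20 mm above the worktop); origin at the centre of its underside, binder y = -182 mm. Its place along the rail varies: 25 to 55 mm in front (binder -x) of the index's home.
- mark_tip (a point): The rider's pointed tip towards the opener, 24.5 mm above the worktop; the mark. Axes parallel to the binder's. The index lines up with it when both have the same binder x.
- spare_clip: Small black binder clip, 32 x 40 x 16 mm, lying on the deck's front left corner. Leave it alone.
- glue: Glue stick lying on the worktop right of the binder, 28 x 95 x 28 mm. Leave it alone.
- staples: Small staple box, 37 x 62 x 31 mm, on the worktop left of the side fence. Leave it alone.
- pen: Black pen, 12 x 145 x 9 mm, on the worktop left of the binder's housing. Leave it alone.
There are look-alikes about, which are no part of the job. Leave any blue look-alike of the report alone.

How it is judged:
By the outcome, as a careful person would: the job done as asked, in the order asked, and still so for the second after the job is handed in, while the arm keeps its last pose, push and grip.
It also fails if it takes over 72 s, if anything falls off the work surface, if the arm or the gripper's body presses on something with over 40 N, if the wrist force passes 120 N, or if a joint passes its speed limit or range.

## Robot

A 7-joint arm with a two-finger parallel gripper is mounted at the origin on a cart in front of the work surface, level with it; the furniture and walls round the work are solid. World frame = base frame: x ahead of the robot, y to its left, z up, the work surface at z = 0. Lengths are in m, angles in rad, forces in N, time in s.
With the tool pointing down it reaches from about 0.35 to 0.9 m from the base axis. Payload 8.1 kg.
Tool frame: the origin (TCP) lies midway between the tips of the shut fingers; the grasp point (between the pads) lies 19 mm behind it; z points along the fingers, y is the line along which they close (so a half turn about z gives the same grasp; the last joint's range is limited). The gripper opens to 92 mm and grips with 3 to 60 N. Pads are 19 mm wide; open, the fingers measure 130 mm over their backs; the gripper's body (75 mm by 190 mm) begins 47 mm behind the grasp point.
Start: joints at [1.077, 0.434, 0.025, 1.573, -0.012, 1.134, -0.075], TCP at [0.238, -0.578, 0.227] pointing down, gripper open.
Joint ranges: [-2.62, 2.62], [-0.44, 2.09], [-1.27, 1.32], [0.08, 2.57], [-1.32, 4.46], [0.12, 2], [-2.74, 2.74]. Speed limits (rad/s): [2.22, 2.22, 3.01, 3.01, 3.14, 3.14, 3.14].

## Interface

Orientations are given as a unit quaternion [w, x, y, z].
In Python, from cell import r, kinematics, vision, telemetry gives the robot as it stands. Calls block until the motion is done:
- r.move_to(position, orientation): joint-space move of the TCP to a pose.
- r.line_to(position, attitude=None, vel=0.15, contact_N=None): straight line of the TCP; attitude=None keeps the orientation; vel is the mean speed in m/s. With contact_N (N) it stops when the force on the tool has changed by that much, and returns True; else False.
- r.movej(angles): joint-space move.
- r.command_gripper(opening): finger opening in m; the grip force is fixed at half the most; returns when the fingers have stopped.
- r.pause(seconds).
- kinematics.ik(position, orientation): joint angles nearest the present ones, or None.
- vision.capture(name): name is "scene" or "top" or "wrist"; returns a dict with "pixels" (400x640x3 uint8, red, green, blue), "range_z" (400x640 float32, m along the optical axis (not along the pixel's ray), 0 where there is no reading), "intrinsics" (3x3 intrinsics, pixels), "position" and "orientation" of the camera in the world. Camera axes: x right, y down, z forward; pixel columns grow to the right and rows downward; lengths in m; the calibration is good to about 2 mm. A picture is of the moment at which its call begins.
A pose or a line that the arm cannot do raises r.PlanningError and nothing moves.
- r.finish_job(): hands the job in; it is judged then, once.
Readings, each from a call of its own:
- telemetry.current_time_s(): time.
- telemetry.current_joints(): joint angles.
- telemetry.current_qvel(): joint speeds.
- telemetry.current_effort(): joint torques, N m.
- telemetry.current_tool_pos(): TCP position.
- telemetry.current_orientation(): TCP orientation.
- telemetry.current_wrist_force(): force on the tool from outside, world axes, zero at the start.
- telemetry.current_wrist_torque(): the same for the moment, N m.
- telemetry.current_grip_width(): finger opening in m.
- telemetry.current_grasp_force(): force on a finger pad.
Only numpy, scipy, OpenCV 4.12 (cv2) and the standard library are available. Lean on these libraries where they do the work, as an engineer would, in place of code of your own. Each camera call takes 0.05 s, during which the arm holds its last target. There are 200 camera calls.

## Working session

There is one attempt and no reset: what is moved stays moved. The work goes in short steps, each a Python script; the robot and the scene stay as the last script left them, time stands still between calls to the robot, and variables do not carry over. Pictures are saved under pics/ and viewed, at most 10 in all, crops included, and the job is handed in when it is done.

```bash
ls; mkdir -p pics; cat > h.py <<'E'
import numpy as np, cv2
from scipy.spatial.transform import Rotation as R
from cell import r, kinematics, vision, telemetry as T
def rot(q): return R.from_quat([q[1],q[2],q[3],q[0]]).as_matrix()
def cloud(c):
    z=c["range_z"]; K=np.array(c["intrinsics"]); v,u=np.mgrid[:400,:640]
    p=np.stack([(u-K[0,2])/K[0,0]*z,(v-K[1,2])/K[1,1]*z,z],-1)
    w=p@rot(c["orientation"]).T+np.array(c["position"]); w[z==0]=np.nan
    return w
def down(a): # tool z down, tool y (closing) at world angle a
    y=np.array([np.cos(a),np.sin(a),0]); z=np.array([0,0,-1.]); x=np.cross(y,z)
    q=R.from_matrix(np.c_[x,y,z]).as_quat(); return [q[3],q[0],q[1],q[2]]
E
python3 - <<'E'
from h import *
for n in("top","scene"):
    c=vision.capture(n); cv2.imwrite(f"pics/{n}0.png",c["pixels"][:,:,::-1]); np.save(n+"0.npy",cloud(c)); np.save(n+"0px.npy",c["pixels"])
    print(n,c["position"],c["orientation"],c["intrinsics"])
print(T.current_time_s(),T.current_orientation())
E
```

```text
pics
top [ 0.37740356 -0.01367277  1.15603571] [ 0.0563883  -0.7009915   0.70914517 -0.05044205] [[433.05412045   0.         321.49477974]
 [  0.         433.05412045 201.00395997]
 [  0.           0.           1.        ]]
scene [-0.24689102  0.81424658  0.68319199] [ 0.1904177  -0.313749    0.79862956 -0.47696278] [[441.26657395   0.         316.12674117]
 [  0.         441.26657395 196.46220509]
 [  0.           0.           1.        ]]
0.1 [-6.40826297e-04  9.80976125e-01  1.94127249e-01 -2.06742702e-04]
```

View pics/top0.png

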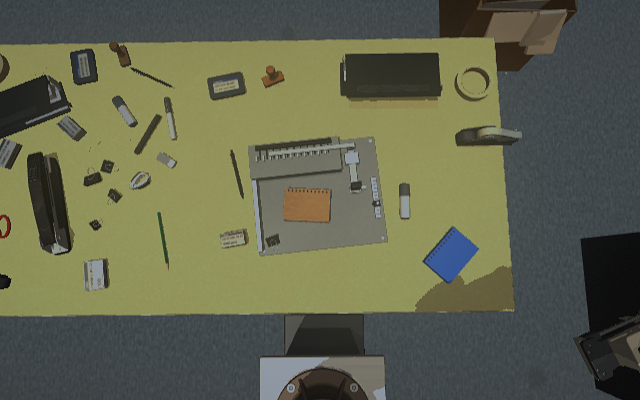

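View pics/scene0.png

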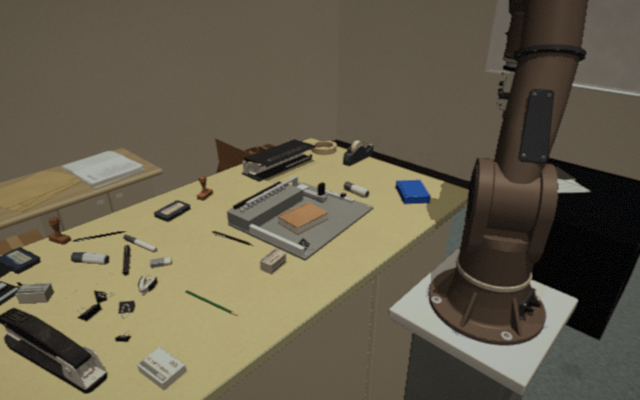

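The top view shows the binder at about (250–387, 137–255), the orange report at (306,205), the handle at (355,186), the rail with rider near (376,203), and the blue decoy at (450,255). I'll make a rough fit, then look closer with the wrist camera.

```bash
python3 - <<'E'
from h import *
w=np.load("top0.npy")
for uv in [(250,148),(373,138),(387,241),(262,255),(306,205),(355,186),(376,203)]:
    print(uv,w[uv[1],uv[0]].round(4))
def look(name,p,a):
    r.move_to(p,down(a)); c=vision.capture("wrist")
    cv2.imwrite(f"pics/{name}.png",c["pixels"][:,:,::-1]); np.savez(name,w=cloud(c),px=c["pixels"],K=c["intrinsics"],p=c["position"],q=c["orientation"])
    print(c["position"],rot(c["orientation"])[:,2],T.current_time_s(),T.current_joints())
yaw=np.arctan2(-(w[138,373]-w[241,387])[1]*-1,(w[138,373]-w[241,387])[0]); print("yaw",yaw)
b=w[205,306]
look("w1",[b[0]-0.02,b[1]-0.04,0.36],yaw)
E
```

```text
(250, 148) [0.6899 0.1819 0.0492]
(373, 138) [ 0.7252 -0.1479  0.0081]
(387, 241) [ 0.4434 -0.1765  0.0096]
(262, 255) [0.4103 0.1528 0.0117]
(306, 205) [0.538  0.0354 0.0362]
(355, 186) [ 0.5801 -0.091   0.0727]
(376, 203) [ 0.5417 -0.1479  0.032 ]
yaw 0.10119551899387108
[0.51140862 0.06826667 0.51722545] [ 0.02721054 -0.27802312 -0.9601889 ] 2.475 [ 0.44326056  0.24629876 -0.6735601   1.56786235  0.15549024  1.38257948
 -0.14588317]
```

View pics/w1.png

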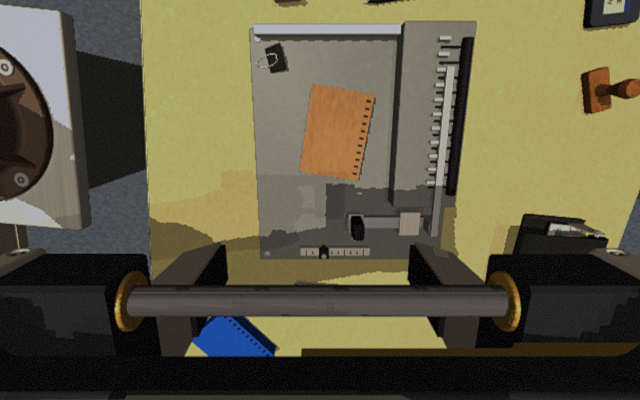

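Wrist view: report at (338,132), slots to the right (+x); housing face near x-pixel 395; side fence along v≈32; handle at (357,227), rider at (323,253). Now I'll refine with depth edges.

```bash
cat > fit.py <<'E'
from h import *
def edges(w,px,o,yaw):
    Rb=np.array([[np.cos(yaw),-np.sin(yaw)],[np.sin(yaw),np.cos(yaw)]])
    b=np.concatenate([((w[...,:2]-o)@Rb)*1e3,w[...,2:]*1e3],-1); return b,Rb
def line(s,t): # robust fit s = a + k t
    s,t=np.array(s),np.array(t); m=np.ones(len(s),bool)
    for _ in range(5):
        k,a=np.polyfit(t[m],s[m],1); e=s-a-k*t; m=abs(e)<max(1.5,2*np.std(e[m]))
    return a,k,np.std(e[m])
def fit(w,px,o,yaw,v=True):
    for it in range(3):
        b,Rb=edges(w,px,o,yaw); x,y,z=b[...,0],b[...,1],b[...,2]
        hs=(z>44)&(z<56)&(x>35)&(x<80)
        ys=np.arange(-70,125,3.); S=[];Tt=[]
        for yy in ys:
            m=hs&(abs(y-yy)<2)
            if m.sum()>3: S.append(x[m].min());Tt.append(yy)
        a,k,e=line(S,Tt)
        fs=(z>29)&(z<39)&(y>118)&(y<150)
        S2=[];T2=[]
        for xx in np.arange(-130,35,3.):
            m=fs&(abs(x-xx)<2)
            if m.sum()>1: S2.append(y[m].min());T2.append(xx)
        a2,k2,e2=line(S2,T2)
        if v: print("back x=%.2f slope %.4f sd%.2f | side y=%.2f slope %.4f sd %.2f"%(a,k,e,a2,k2,e2))
        yaw=yaw+(-k*200+k2*160)/360
        o=o+Rb@np.array([a-50,a2-128])/1e3
    return o,yaw
def report(w,px):
    hsv=cv2.cvtColor(px,cv2.COLOR_RGB2HSV); z=w[...,2]
    m=(z>0.028)&(z<0.044)&(hsv[...,0]>4)&(hsv[...,0]<20)&(hsv[...,1]>90)
    n,l,st,_=cv2.connectedComponentsWithStats(cv2.morphologyEx(m.astype(np.uint8),cv2.MORPH_CLOSE,np.ones((5,5),np.uint8)))
    i=1+st[1:,4].argmax(); p=w[(l==i)&(z>0.03)][:,:2]
    (c,s,ang)=cv2.minAreaRect((p*1e3).astype(np.float32)); return np.array(c),s,ang
E
python3 - <<'E'
from fit import *
d=np.load("w1.npz"); w,px=d["w"],d["px"]
o,yaw=fit(w,px,np.array([.567,.038]),.101); print(o,yaw)
b,Rb=edges(w,px,o,yaw)
c,s,a=report(w,px); print("report",c,s,a,"binder",((c/1e3-o)@Rb)*1e3, "rel ang", a-np.degrees(yaw))
x,y,z=b[...,0],b[...,1],b[...,2]
print("deck z",np.nanmedian(z[(abs(x+100)<20)&(abs(y)<50)]))
h=(z>66)&(z<78)&(abs(x)<30)&(abs(y+130)<30); print("handle",h.sum(),[np.percentile(q[h],[1,50,99]).round(1) for q in(x,y,z)])
m=(z>25)&(z<36)&(x>-80)&(x<10)&(y<-160)&(y>-205);print("rider",m.sum(),[np.percentile(q[m],[1,50,99]).round(1) for q in(x,y,z)])
# zoomed crop around handle & rider
im=cv2.resize(px[195:265,290:440],None,fx=5,fy=5,interpolation=cv2.INTER_CUBIC)
cv2.imwrite("pics/c1.png",im[:,:,::-1])
# pixel where rider tip x: row of rail
for v in range(240,262,2): print(v,[ "%d:%.0f,%.0f,%.0f"%(u,*b[v,u]) for u in range(314,334,4)])
E
```

```text
back x=54.51 slope 0.0005 sd0.19 | side y=126.61 slope -0.0004 sd 0.17
back x=50.00 slope 0.0001 sd0.20 | side y=127.99 slope -0.0000 sd 0.16
back x=50.00 slope 0.0000 sd0.20 | side y=128.00 slope -0.0000 sd 0.16
[0.57163529 0.03706758] 0.10041401509417729
report [539.90612793  35.17384338] (119.45528411865234, 85.01396942138672) 86.64095306396484 binder [-31.75917614   1.29650656] rel ang 80.88765379510554
deck z 447.20671772752723
handle 203 [array([-7.6, -0.4,  7.9]), array([-141.3, -127.7, -116.9]), array([67. , 71.1, 72.8])]
rider 114 [array([-54.6, -47. ,  -5.8]), array([-189.5, -179.2, -161.8]), array([25.4, 29.2, 35.7])]
240 ['314:-63,-167,9', '318:-56,-167,9', '322:-50,-167,10', '326:-43,-167,10', '330:-37,-168,8']
242 ['314:-63,-171,9', '318:-56,-171,9', '322:nan,nan,nan', '326:-43,-170,10', '330:-37,-171,9']
244 ['314:-63,-174,11', '318:-56,-173,11', '322:-50,-175,8', '326:-43,-174,10', '330:-37,-173,11']
246 ['314:-63,-175,15', '318:-56,-174,17', '322:nan,nan,nan', '326:-44,-172,23', '330:-37,-175,16']
248 ['314:-62,-176,20', '318:-56,-176,20', '322:-50,-174,26', '326:-44,-173,28', '330:-37,-177,19']
250 ['314:-62,-180,20', '318:-56,-180,20', '322:-50,-175,30', '326:-44,-175,30', '330:-37,-179,21']
252 ['314:-62,-183,20', '318:-56,-182,22', '322:-50,-179,29', '326:-44,-180,28', '330:-37,-184,19']
254 ['314:-63,-187,20', '318:-56,-187,19', '322:-50,-180,34', '326:-44,-181,32', '330:-37,-187,20']
256 ['314:-63,-195,10', '318:-56,-195,9', '322:-50,-183,35', '326:-44,-183,35', '330:-37,-195,9']
258 ['314:-63,-199,8', '318:-56,-198,10', '322:-50,-190,29', '326:-44,-189,31', '330:-37,-198,10']
260 ['314:-63,-207,-2', '318:-56,-207,-1', '322:-50,-206,0', '326:-43,-206,1', '330:-36,-207,-0']
```

View pics/c1.png

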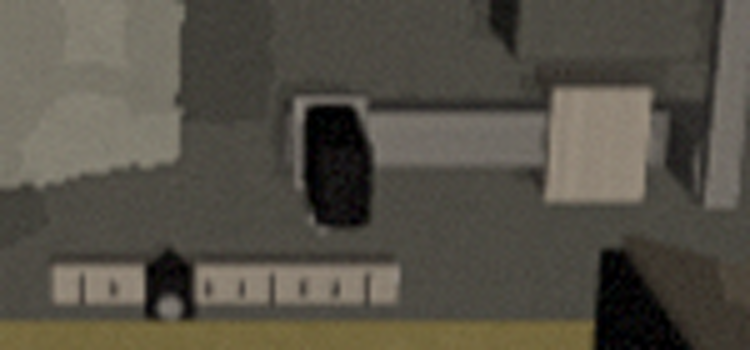

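Binder fit is consistent: origin (0.5716, 0.0371), yaw 0.1004. The report centre is at binder (-31.8, 1.3), about -9° askew, and the rider is at x ≈ -47. Next is pushing.

```bash
cat >> fit.py <<'E'
O,YAW=np.array([0.57163529,0.03706758]),0.10041
c_,s_=np.cos(YAW),np.sin(YAW); RB=np.array([[c_,-s_],[s_,c_]])
def B(x,y,z): return [*(O+RB@np.array([x,y])/1e3),z/1e3]
def tcpb(): p=np.array(T.current_tool_pos()); return np.r_[((p[:2]-O)@RB)*1e3,p[2]*1e3].round(1)
def fb(): f=np.array(T.current_wrist_force()); return np.r_[f[:2]@RB,f[2]].round(1)
def go(x,y,z,**k): return r.line_to(B(x,y,z),**k)
E
python3 - <<'E'
from fit import *
r.command_gripper(0.0)
r.move_to(B(-118,6,110),down(YAW))
print(go(-118,6,24,contact_N=10),tcpb(),fb())
print(go(-98,6,24,vel=.1),tcpb(),fb())
print("push x",go(-20,6,24,vel=.04,contact_N=7),tcpb(),fb())
go(-75,6,24); go(-75,6,110)
c=vision.capture("wrist"); np.savez("w2",w=cloud(c),px=c["pixels"]); cv2.imwrite("pics/w2.png",c["pixels"][:,:,::-1])
c=vision.capture("top"); 
for w,px in((np.load("w2.npz")["w"],np.load("w2.npz")["px"]),(cloud(c),c["pixels"])):
    q,s,a=report(w,px); print(((q/1e3-O)@RB)*1e3,s,a-np.degrees(YAW))
print(T.current_time_s())
E
```

```text
False [-117.2    6.1   24.7] [ 0.9 -0.6 -0.6]
False [-97.3   6.   24.6] [-0.4 -0.4  0.7]
push x True [-57.2   5.3  23.7] [-2.  -1.1  7.7]
[5.12009882 8.75314144] (90.66690063476562, 107.8149185180664) -5.712234168179943
[447.43688268 470.66533734] (4.554944038391113, 9.846879005432129) 33.02287834989218
8.1917
```

View pics/w2.png

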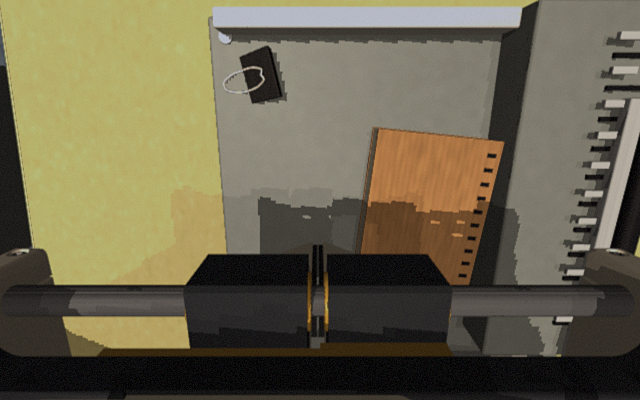

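The report's +y/+x corner has just reached the back fence near (503,143), still skewed. I'll keep pushing, slightly right of middle and with a higher stop threshold.

```bash
python3 - <<'E'
from fit import *
go(-80,-8,110); go(-80,-8,26); print(tcpb(),fb())
go(-64,-8,26,vel=.1)
for i in range(4):
    print("push x",go(-44,-8,26,vel=.03,contact_N=12),tcpb(),fb(),T.current_wrist_torque())
    if fb()[0]<-7: break
go(-75,-8,26); go(-75,-8,110); print(fb())
go(-10,-75,150,vel=.25)
c=vision.capture("wrist"); np.savez("w3",w=cloud(c),px=c["pixels"]); cv2.imwrite("pics/w3.png",c["pixels"][:,:,::-1])
q,s,a=report(cloud(c),c["pixels"]); print(((q/1e3-O)@RB)*1e3,s,a-np.degrees(YAW)); print(T.current_time_s())
E
```

```text
[-79.6  -7.4  26.4] [ 0.7 -0.4  0.9]
push x True [-53.4  -9.3  25.7] [-2.1 -2.1  8.2] [-0.34820411  0.23520098  0.04470951]
push x True [-53.3  -9.5  25.7] [-4.2 -0.9 11. ] [-0.20113257  0.43497747 -0.01801501]
push x True [-53.3  -9.5  25.7] [-3.9  0.1 11.1] [-0.17814105  0.47739797 -0.00246116]
push x True [-53.4  -9.6  25.8] [-2.9 -0.7 11.7] [-0.23352388  0.56105369 -0.01096817]
[-0.5 -0.9 -0.4]
[4.88731998 3.95658921] (85.9964828491211, 121.51101684570312) -3.1444957841715357
12.25
```

View pics/w3.png

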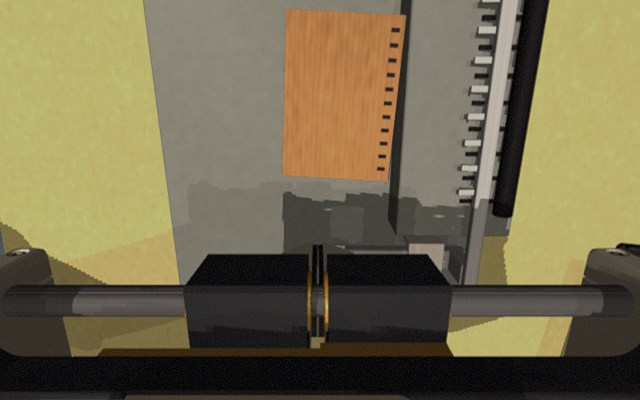

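The skew is now about -3°. The upward force shows the fingers' sloped backs are bearing on the report's edge, so x pushes should use the flat finger sides (gripper turned 90°). The current orientation is right for the y push.

```bash
python3 - <<'E'
from fit import *
go(8,-80,110,vel=.25); print(go(8,-80,22,contact_N=10),tcpb(),fb())
print("push y",go(8,8,22,vel=.05,contact_N=9),tcpb(),fb())
for i in range(3):
    if fb()[1]<-6 or tcpb()[1]>3: break
    print("push y",go(8,8,22,vel=.03,contact_N=9),tcpb(),fb())
go(8,-25,22); go(8,-25,110)
# x push with turned gripper
r.move_to(B(-80,66,110),down(YAW-np.pi/2)); print(T.current_joints()[6])
print(go(-70,66,22,contact_N=10),tcpb(),fb())
for i in range(3):
    print("push x",go(-35,66,22,vel=.04,contact_N=9),tcpb(),fb())
    if fb()[0]<-6: break
go(-70,66,22); go(-70,66,110)
r.move_to(B(-20,-20,190),down(YAW))
c=vision.capture("wrist"); np.savez("w4",w=cloud(c),px=c["pixels"]); cv2.imwrite("pics/w4.png",c["pixels"][:,:,::-1])
q,s,a=report(cloud(c),c["pixels"]); print(((q/1e3-O)@RB)*1e3,s,a-np.degrees(YAW)); print(T.current_time_s())
E
```

```text
False [  8.7 -79.7  23.1] [-0.6  0.8  0.7]
push y True [ 7.5 -3.  21.7] [0.1 0.3 0.1]
push y True [ 7.1 -3.  21.3] [0.3 0.  0.3]
push y True [ 6.6 -3.1 20.8] [-0.3  0.2 -0.3]
push y True [ 6.  -3.1 20.4] [-0.2 -0.  -0.7]
-1.8954150865184751
False [-69.7  66.   22.4] [ 0.7  0.4 -0.2]
push x True [-46.8  65.9  21.6] [-0.2 -0.2 -0.1]
push x True [-46.9  65.7  21. ] [0.3 0.5 0.5]
push x True [-46.9  65.6  20.4] [ 0.1 -0.3 -0.1]
[ 7.84683355 66.9493499 ] (85.4167251586914, 120.68475341796875) 0.005655945412204488
22.075
```

View pics/w4.png

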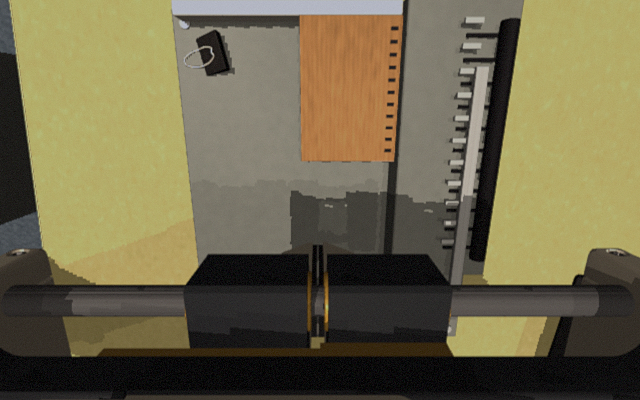

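The report now looks square and flush (edges at u≈400 and v≈15). One confirming y push with a firmer threshold, then I'll look at the handle and rider.

```bash
python3 - <<'E'
from fit import *
go(8,-25,110,vel=.25); go(8,-25,22); print(tcpb())
print("push y",go(8,8,22,vel=.04,contact_N=12),tcpb(),fb())
go(8,-25,22); go(8,-25,110); r.command_gripper(0.05)
r.move_to(B(-25,-195,260),down(YAW))
c=vision.capture("wrist"); w,px=cloud(c),c["pixels"]; np.savez("w5",w=w,px=px); cv2.imwrite("pics/w5.png",px[:,:,::-1])
q,s,a=report(w,px); print(((q/1e3-O)@RB)*1e3,s,a-np.degrees(YAW)); print(T.current_time_s(), T.current_joints())
b,_=edges(w,px,O,YAW); x,y,z=b[...,0],b[...,1],b[...,2]
h=(z>68)&(z<78)&(abs(x)<30)&(abs(y+130)<30); print("handle",h.sum(),[np.percentile(t[h],[1,50,99]).round(1) for t in(x,y,z)])
m=(z>26.5)&(z<38)&(x>-80)&(x<-15)&(y<-172)&(y>-192);print("rider",m.sum(),[np.percentile(t[m],[1,5,50,95,99]).round(1) for t in(x,y,z)])
E
```

```text
[  8.9 -24.8  23.3]
push y True [ 7.8 -2.8 21.9] [0.1 0.9 0.1]
[-572.47175339   20.42062271] (0.0, 0.0) -5.753069220908596
26.825 [ 0.60636962  0.42087719 -0.60553939  1.58184249  0.24909108  1.21907288
  0.05781764]
handle 421 [array([-7.5, -0.2,  7.6]), array([-142.9, -130.3, -118. ]), array([68.5, 71.2, 73.1])]
rider 200 [array([-54.8, -54.7, -47.5, -40. , -39.9]), array([-189.8, -189.5, -181.5, -174.6, -172.8]), array([26.8, 27.5, 29.6, 35.9, 36.3])]
```

View pics/w5.png

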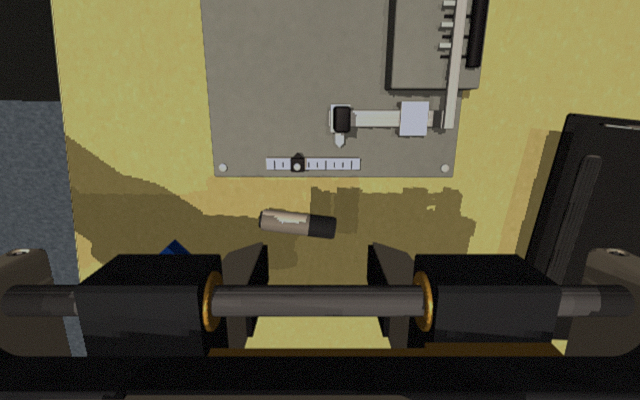

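Wrist view: handle at (342,118), fin at (340,140), rider at (297,163). The handle centre is at x≈0.0 and the rider at x≈-47.4, so the pull is 47.4 mm. Now I'll grasp and pull, tracking the measured TCP displacement.

```bash
python3 - <<'E'
from fit import *
go(0,-130,130,vel=.2); print(go(0,-130,47,vel=.08,contact_N=10),tcpb())
p=tcpb(); go(2*0-p[0],2*-130-p[1],47,vel=.05); print("pre",tcpb())
r.command_gripper(0.0); r.pause(.3)
p0=tcpb(); print("grip",p0,T.current_grip_width(),T.current_grasp_force(),fb())
c=vision.capture("wrist"); np.savez("w6",w=cloud(c),px=c["pixels"]); a=c["pixels"]
cx,cy=p0[0],-130
go(cx-45,cy,47,vel=.04); r.pause(.3); p=tcpb(); print(p,fb(),T.current_grip_width())
cmd=cx-45
for i in range(3):
    e=-47.4-(p[0]-p0[0])
    if abs(e)<.25: break
    cmd+=e; go(cmd,cy,47,vel=.03); r.pause(.3); p=tcpb(); print("cmd",cmd,p,fb())
c=vision.capture("wrist"); np.savez("w7",w=cloud(c),px=c["pixels"]); b=c["pixels"]
t=vision.capture("top"); np.savez("t7",w=cloud(t),px=t["pixels"])
s=cv2.resize(t["pixels"][120:270,230:430],(640,480),interpolation=cv2.INTER_CUBIC)
cv2.imwrite("pics/w67.png",np.hstack([cv2.resize(a,(400,250)),cv2.resize(b,(400,250))])[:,:,::-1]); cv2.imwrite("pics/t7.png",s[:,:,::-1])
print(T.current_grip_width(),T.current_time_s())
E
```

```text
False [   0.4 -130.    47.5]
pre [  -0.3 -130.1   47.4]
grip [  -0.7 -130.    47. ] 0.015516448168717894 30.000873506069183 [-4.   0.   3.1]
[ -42.9 -129.9   47. ] [  9.8  -0.3 -11. ] 0.01599771880809809
cmd -50.900000000000006 [ -48.  -129.9   47. ] [ 10.1  -0.7 -12.2]
0.01581127372215435 32.4417
```

View pics/w67.png

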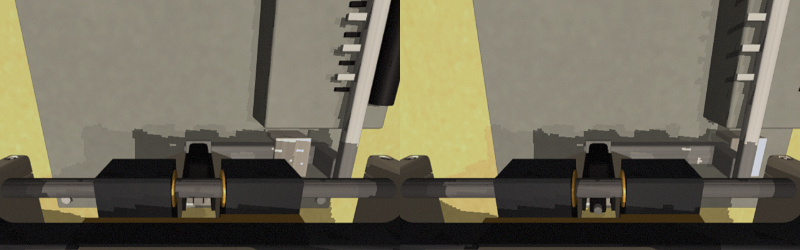

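View pics/t7.png

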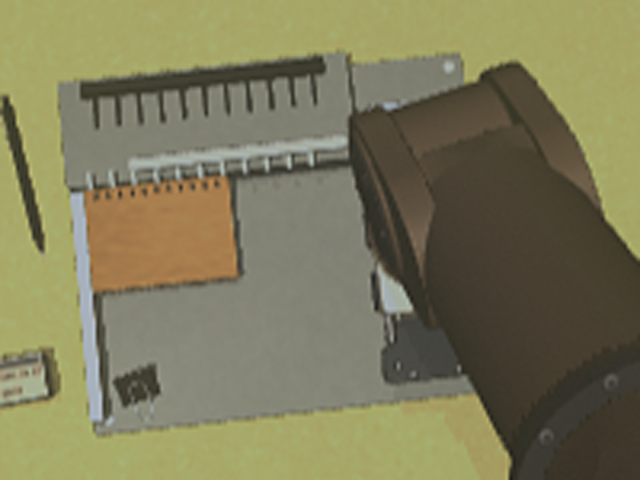

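The report is flush and the rake teeth have moved with the pull. I'll check the opener's real displacement from the rake bar in the two wrist clouds.

```bash
python3 - <<'E'
from fit import *
t=np.load("t7.npz"); q,s,a=report(t["w"],t["px"]); print("report",((q/1e3-O)@RB)*1e3,s,a-np.degrees(YAW))
for n in("w5","w6","w7"):
    d=np.load(n+".npz"); b,_=edges(d["w"],d["px"],O,YAW); x,y,z=b[...,0],b[...,1],b[...,2]; g=d["px"].astype(int).min(-1)
    for lo,hi in((-95,-80),(-80,-65),(-65,-50)):
        m=(y>lo)&(y<hi)&(z>52)&(z<70)&(x>5)&(x<110)&(g>95)
        if m.sum()>8: print(n,lo,m.sum(),np.percentile(x[m],[2,25,50,75,98]).round(1),np.median(z[m]).round(1))
    m=(z>67)&(z<77)&(abs(y+130)<25)&(x>-75)&(x<20)
    if n!="w5" and m.sum(): print(n,"htop",m.sum(),np.percentile(x[m],[2,50,98]).round(1),np.percentile(y[m],[2,98]).round(1))
print(tcpb(),T.current_time_s())
E
```

```text
report [ 6.79934962 67.07993408] (86.51495361328125, 120.14707946777344) 0.024289787880466207
w5 -95 123 [103.  104.5 106.1 108.  109.9] 63.6
w5 -80 132 [102.8 104.6 106.4 108.  109.9] 63.6
w5 -65 196 [ 92.3 100.9 104.7 107.4 109.8] 63.1
w6 -95 618 [102.8 104.4 106.3 108.1 109.9] 63.6
w6 -80 682 [102.6 104.4 106.3 108.2 109.9] 63.5
w6 -65 1034 [ 92.5 101.7 104.6 107.4 109.8] 63.2
w6 htop 1448 [-14.2  -0.2  14.1] [-129.  -117.5]
w7 -95 799 [55.5 57.6 60.  62.5 65.1] 63.5
w7 -80 876 [55.6 57.7 60.  62.5 65. ] 63.6
w7 -65 1238 [45.3 55.7 58.7 61.8 64.9] 63.3
w7 htop 1454 [-61.5 -47.7 -33.2] [-129.1 -117.3]
[ -48.  -129.9   47. ] 32.4417
```

The rake moved 47.2 mm and the handle top 47.5 mm, against a target of 47.4 mm. The report is square (0.02°) and flush, so I'm handing in.

```bash
python3 -c "
from fit import *
print(tcpb(),T.current_grasp_force()); print(r.finish_job())"
```

```text
[ -48.  -129.9   47. ] 30.016482174396515
the job is handed in; nothing more can be done
None
```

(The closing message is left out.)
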